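Half-aperture light activation of tube samples

TASK

Light-activate the samples in the teal-capped tube carrier at half aperture: with the shutter still closed, slide that carrier sideways along the deck of the light box, upright and without lifting it, from its parking ring until it is centred over the square glass window, and let go of it. Then draw the spring-return shutter handle to the orange half-way mark, not running far past it, and keep holding it there: the program finishes while the robot still holds the handle at half travel. Leave the yellow-capped control carrier and everything else on the bench where they are.

Things in the scene. Friction and masses are not known exactly. Their poses are not given: they have to be found in the camera images.
- lightbox: Light box fixed to the bench: white housing 250 (x) x 380 (y) x 80 mm high with a flat dark deck on top. Origin under its centre; z up, x away from the robot, y along its long side to the robot's left. Two white parking rings on the deck lie 125 mm to either side (-y, +y) of the window; one carrier starts in each, in either order. The shutter slot runs along y on the near (-x) strip.
- window (a point): Centre of the square glass window in the deck, at deck level (80 mm above the bench); 90 x 90 mm, orange corner marks. The glass is flush with the deck, so a carrier slides freely across. Axes as the light box.
- half_mark (a point): Where shutter_handle lies at half travel: above the slot, at the long orange half-way tick of the scale, 28 mm above the deck; 125 mm to the near side (-x) of the window centre, same y. Axes as the light box.
- shutter_handle (a point): Centre of the shutter handle's grip, 28 mm above the deck: an upright black paddle with an orange top, 28 (x) x 14 (y) x 46 mm high, from 3 to 49 mm above the deck. It slides only along the light box's y; pinch it across its 14 mm or push it. Axes as the light box.
- shutter (a joint): Travel of the shutter and its handle along the light box's +y (to the robot's left), in m: 0 closed, 0.045 half open (orange tick), 0.090 fully open. A spring drives it shut at all times: about 3 N when closed, 7 N at half, 11 N fully open; it snaps back when let go.
- sample_center (a point): Centre of the loose teal-capped tube carrier (to be exposed), on its axis, half-way up its 82 mm. Round, 84 mm diameter for its lower 38 mm (clear base, eight microtubes, teal caps); above that a round teal grip stem, 18 mm diameter, on the axis, from 3 mm below to 41 mm above this point. 0.13 to 0.25 kg, stands on the deck. z up.
- control_center (a point): Centre of the yellow-capped control carrier, same shape and size as the teal one. Bystander on the light box deck, to be left alone.
- ice_tray: Bystander: teal ice tray, 324 (x) x 230 (y) mm, 58 mm high, with a white rack and tubes up to 90 mm high. Origin under its centre.
- tip_box: Bystander: pipette tip box, clear and yellow, 90 (x) x 126 (y) x 90 mm high. Origin under its centre.
- reagent: Bystander: amber bottle with blue cap, 64 mm diameter, 145 mm high. Origin under its centre.
- beaker: Bystander: glass beaker, 72 mm diameter, 95 mm high. Origin under its centre.
- tube_rack: Bystander: orange microtube rack, 70 (x) x 190 (y) x 36 mm high. Origin under its centre.
- timer: Bystander: small white bench timer, 50 (x) x 75 (y) x 22 mm high. Origin under its centre.

How it is judged:
On the way, in this order (a step that is already met when the one before it is completed fails the run):
1. the teal-capped carrier stands centred over the window and is let go, the shutter still closed (horizontal distance between sample_center and window below 0.012 m and linear speed of sample below 0.02 m/s and contact force between the fingers and sample below 0.1 N and value of joint shutter below 0.006 m), for 0.2 s.
2. the shutter is drawn to half travel by the fingers (value of joint shutter between 0.04 and 0.05 m and contact force between the fingers and shutter above 2 N), for 0.2 s.
At the end, for the whole second after the job is handed in: The fingers alone hold the shutter still at half travel (45 mm, within 5 mm), pressing with over 2 N; the teal-capped carrier stands upright and untouched on the deck within 12 mm of the window centre; the control carrier is within 15 mm of its start (all of step 2 and velocity of joint shutter between -0.01 and 0.01 m/s and contact force between each of shutter, the arm, the fingers and sample below 0.1 N and contact force between shutter and control below 0.1 N and horizontal distance between sample_center and window below 0.012 m and z of sample_center in the frame of window between 0.037 and 0.045 m and angle between sample_center's own z axis and vertical below 0.08 rad and linear speed of sample below 0.01 m/s and distance of control_center from where it was at the start of the episode below 0.015 m); the arm keeps its last pose, push and grip.
It fails at once if the teal-capped carrier is lifted off the deck (more than 8 mm) or tipped (more than about 10 degrees) (z of sample_center in the frame of window above 0.049 m or angle between sample_center's own z axis and vertical above 0.18 rad).
It fails at once if the shutter is opened more than 10 mm while the teal-capped carrier is not over the window (20 mm) (value of joint shutter above 0.01 m and horizontal distance between sample_center and window above 0.02 m).
It fails at once if the shutter is opened far past half (more than 60 mm) (value of joint shutter above 0.06 m).
It fails at once if a bystander is moved more than 20 mm (distance of any of control_center, ice_tray, tip_box, reagent, beaker, tube_rack, timer from where it was at the start of the episode above 0.02 m).
It also fails if it takes over 48 s, if anything falls off the work surface, if the arm or the gripper's body presses on something with over 40 N, if the wrist force passes 120 N, or if a joint passes its speed limit or range.

ROBOT

A 6-joint arm with a two-finger parallel gripper is mounted at the origin on the work surface. World frame = base frame: x ahead of the robot, y to its left, z up, the work surface at z = 0. Lengths are in m, angles in rad, forces in N, time in s.
With the tool pointing down it reaches from about 0.35 to 0.775 m from the base axis. Payload 5.5 kg.
Tool frame: the origin (TCP) lies between the finger pads; the fingertips stand 17 mm ahead of it and the grasp point (between the pads) lies 2 mm behind it (env.finger_overhang is the distance from the TCP to the fingertips, in m); z points along the fingers, y is the line along which they close (so a half turn about z gives the same grasp; the last joint's range is limited). The gripper opens to 85 mm and grips with 20 to 120 N. Pads are 22 mm wide; open, the fingers measure 114 mm over their backs; the gripper's body (76 mm by 85 mm) begins 54 mm behind the grasp point. The pads swing forward as they close: fully open they stand 13 mm farther back than shut.
Start: joints at [-1.463, 0.313, 0.046, 1.304, 0, 1.431], TCP at [0.141, -0.557, 0.248] pointing down, gripper open.
Joint ranges: [-2.76, 2.76], [-0.86, 1.69], [-1.03, 1.26], [-2.2, 2.34], [-1.47, 1.5], [-3.14, 3.14]. Speed limits (rad/s): [2.57, 2.57, 3.14, 3.14, 3.14, 3.14].

INTERFACE

Orientations are given as a unit quaternion [w, x, y, z].
In Python, from workcell import env gives the robot as it stands. The module is installed in compiled form; this text tells all that it offers.
- The arm moves only by the shell command python3 -m pendant 'ROWS' [FORCE]. ROWS is JSON, a list of rows, each a list of 5 numbers: the gripper's target within -1 to 1 (fully open at 1, half-way at 0, shut at -1), then the shift along the tool's x, y, z in m, then the turn about the tool's z in rad. A call has 1 to 8 rows; each row shifts and turns the commanded pose from where the row before left it, along the tool's axes as they then stand; what a row does not reach is not made up. A row lasts 1/8 s, in which the tool goes at most 62.5 mm and 10.7 degrees, less where a joint would pass 70% of its speed; a pose out of reach is approached as far as the arm can. A call with a gripper value outside its range is refused whole. The fingers move at their own pace and stop on an object; FORCE is the grip in N (left out, the last holds). Time passes only in rows, so rows that do not move let the fingers close. It gives the time, the measured TCP pose, the force, the opening and the grip force at its end, in the units of the state.
- env.get_state(): the state, without advancing time (a new reading comes with each control period).
- env.read_camera(name): name is "scene" or "top" or "wrist"; returns the picture (420x560x3 uint8, red, green, blue); there is no depth.
- env.calibration(name): a dict with "K" (3x3 intrinsics, pixels), "T" (4x4, takes a point from camera to world coordinates); the wrist camera has in their place "tool_from_camera" (4x4, takes a point from camera to tool coordinates, whose origin is the TCP and whose axes are the flange's). Camera axes: x right, y down, z forward; pixel columns grow to the right and rows downward; lengths in m; the calibration is good to about 2 mm. A picture is of the moment at which its call begins: read the wrist's pose just before it. calibration takes no time and is no camera call.
- env.hand_in(): hands the job in; it is judged then, once.
Trained networks look in the newest picture that a camera, given by its name, has taken for a name from the list of things; names that differ only in an ending like _2 or _b are one class to them, and where a whole thing is asked for, a point or a joint stands for the part that bears it (a point fixed in the world has none). Each returns a list of dicts, best first, with "score" (0 to 1); they miss things now and then, are a little off and sometimes report something else, mostly with a low value. They report only what shows in the picture. A call takes as long as a camera call.
- env.recognise(camera, label): "centre" ([column, row] in pixels, amid what is visible of it).
The state is a dict: "clock": time; "joint_pos": joint angles; "qvel": joint speeds; "tau": joint torques, N m; "tcp_pos": TCP position; "orientation": TCP orientation; "wrist_force": force on the tool from outside, world axes, zero at the start; "ft_torque": the same for the moment, N m; "finger_gap": finger opening in m; "grip_force": force on a finger pad.
Only numpy, scipy, OpenCV 4.12 (cv2) and the standard library are available. Lean on these libraries where they do the work, as an engineer would, in place of code of your own. Each camera call takes 0.05 s, during which the arm holds its last target. There are 200 camera calls.

## Working session

There is one attempt and no reset: what is moved stays moved. The work goes in short steps, Python scripts to look and compute and a shell command to move; the robot and the scene stay as the last step left them, time stands still between calls to the robot, and variables do not carry over. Pictures are saved under pics/ and viewed, at most 10 in all, crops included, and the job is handed in when it is done.

```bash
mkdir -p pics; cat > h.py <<'E'
import numpy as np, cv2
from workcell import env
from scipy.spatial.transform import Rotation as R
def camT(name):
    c=env.calibration(name)
    if 'T' in c: return np.array(c['K']),np.array(c['T'])
    s=env.get_state(); q=s['orientation']; T=np.eye(4)
    T[:3,:3]=R.from_quat([q[1],q[2],q[3],q[0]]).as_matrix(); T[:3,3]=s['tcp_pos']
    return np.array(c['K']),T@np.array(c['tool_from_camera'])
def onplane(KT,px,z):
    K,T=KT; d=T[:3,:3]@np.linalg.solve(K,[px[0],px[1],1]); o=T[:3,3]
    return o+d*(z-o[2])/d[2]
def save(name,f):
    im=env.read_camera(name); cv2.imwrite('pics/'+f,im[:,:,::-1]); return im
E
python3 - <<'E'
from h import *
s=env.get_state(); print(s['clock'],s['tcp_pos'],s['orientation'])
a=save('top','top0.png'); b=save('scene','scene0.png')
KT=camT('top'); print(KT[1][:3].round(3).tolist())
for l,z in [('sample_center',.121),('control_center',.121),('shutter_handle',.129),('lightbox',.08)]:
    r=env.recognise('top',l)
    for x in r[:2]: print(l,x['score'],np.round(x['centre'],1),onplane(KT,x['centre'],z).round(4))
cv2.imwrite('pics/both0.png',cv2.resize(a[:,:,::-1],(800,600)))
E
```

```text
0.0 [ 0.1409882  -0.55695854  0.24741531] [-9.00972344e-04  9.92332985e-01  1.23589781e-01  2.01195509e-05]
[[-0.029, -0.987, 0.156, 0.188], [-1.0, 0.029, -0.003, -0.037], [-0.001, -0.156, -0.988, 1.92]]
sample_center 0.95 [241.1 172.4] [0.6052 0.1125 0.121 ]
control_center 0.82 [308.5 177. ] [ 0.5818 -0.1231  0.121 ]
shutter_handle 0.4 [242.2 173.6] [0.5989 0.1081 0.129 ]
lightbox 0.81 [275.5 186.5] [ 0.5596 -0.006   0.08  ]
```

View pics/both0.png

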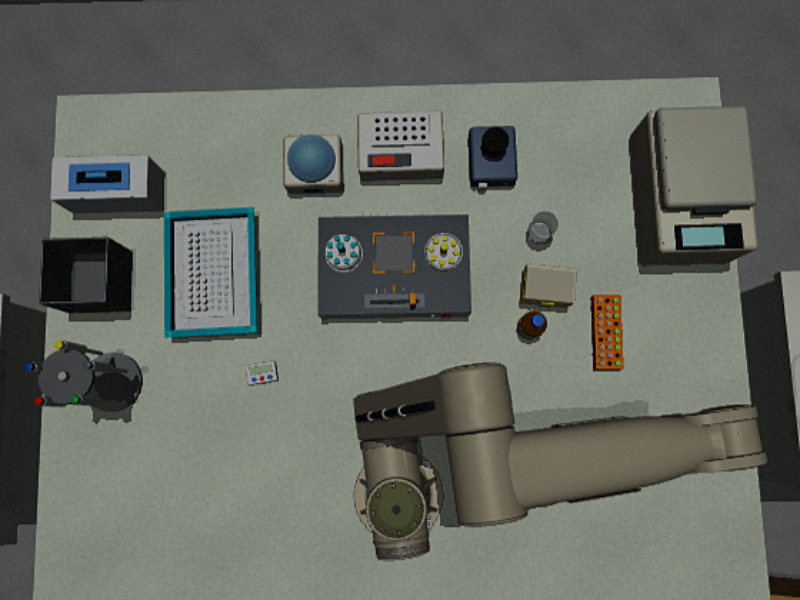

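View pics/scene0.png

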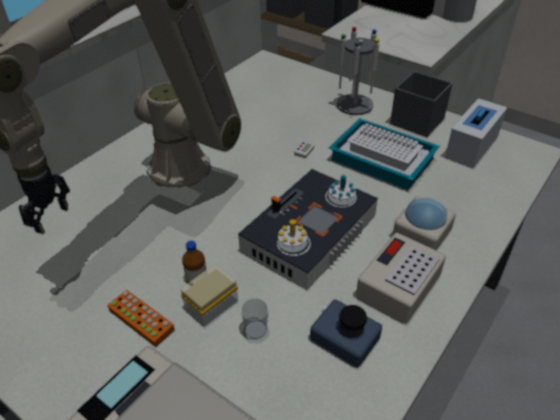

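The top view (800 px scale) shows the teal carrier at (343,252), the yellow one at (443,252) and the window at (394,252). The shutter handle is at (412,299), right end of the slot. The scene view agrees. The "shutter_handle" detection is really the teal carrier, so I'll use my own pixels for the handle.

```bash
python3 - <<'E'
from h import *
KT=camT('top')
for n,p,z in [('win',(394,252),.08),('handle',(412.5,297),.129),('boxTL',(319,218),.08),('boxTR',(468,215),.08),('boxBL',(319,315),.08),('boxBR',(470,313),.08),('teal',(343,252),.118),('yel',(443.5,251),.118)]:
    print(n,onplane(KT,np.array(p)*.7,z).round(3))
print(np.array(env.calibration('wrist')['tool_from_camera']).round(3).tolist(),env.calibration('wrist')['K'])
E
```

```text
win [ 0.596 -0.008  0.08 ]
handle [ 0.473 -0.051  0.129]
boxTL [0.69  0.179 0.08 ]
boxTR [ 0.686 -0.197  0.08 ]
boxBL [0.443 0.181 0.08 ]
boxBR [ 0.437 -0.192  0.08 ]
teal [0.592 0.116 0.118]
yel [ 0.587 -0.13   0.118]
[[0.0, -0.946, -0.325, 0.082], [1.0, -0.0, 0.001, 0.001], [-0.001, -0.325, 0.946, -0.125], [0.0, 0.0, 0.0, 1.0]] [[305.27369609   0.         276.02304729]
 [  0.         305.27369609 211.23238015]
 [  0.           0.           1.        ]]
```

```bash
python3 -m pendant '[[1,0,0,-0.025,0.124],[1,0,0,-0.025,0.124],[1,0.03,-0.047,0,0],[1,0.03,-0.047,0,0],[1,0.03,-0.047,0,0],[1,0.03,-0.047,0,0],[1,0.03,-0.047,0,0],[1,0.03,-0.047,0,0]]' 40 && python3 -m pendant '[[1,0.03,-0.047,0,0],[1,0.03,-0.047,0,0],[1,0.03,-0.047,0,0],[1,0.03,-0.047,0,0],[1,0.03,-0.047,0,0],[1,0.03,-0.047,0,0],[1,0.03,-0.047,0,0],[1,0,0,0,0]]'
python3 - <<'E'
from h import *
s=env.get_state(); print(s['clock'],s['tcp_pos'],s['orientation'],s['qvel'].round(3) if hasattr(s['qvel'],'round') else s['qvel'])
KT=camT('wrist'); a=save('wrist','w0.png')
for l,z in [('sample_center',.121),('control_center',.121),('shutter_handle',.108)]:
    r=env.recognise('wrist',l)
    for x in r[:2]: print(l,x['score'],np.round(x['centre'],1),onplane(KT,x['centre'],z).round(4))
cv2.imwrite('pics/w0.png',cv2.resize(a[:,:,::-1],(800,600)))
E
```

```text
clock: 1.3
tcp_pos: [0.3218, -0.274, 0.2985]
orientation: [0.0, 1.0, -0.0, 0.0]
wrist_force: [0.5, -0.5, 0.1]
finger_gap: 0.0854
grip_force: 0.0
clock: 2.3
tcp_pos: [0.5324, 0.0565, 0.2975]
orientation: [-0.0, 1.0, 0.002, -0.0]
wrist_force: [-1.1, -0.6, -0.2]
finger_gap: 0.0858
grip_force: 0.0
2.3 [0.53241227 0.0565162  0.29747901] [-2.14418365e-04  9.99996883e-01  2.48233957e-03 -1.62735320e-04] [-0.058 -0.033 -0.039  0.016 -0.021 -0.031]
sample_center 0.89 [212.6 118.3] [0.6041 0.1155 0.121 ]
sample_center 0.35 [369.7 242.9] [ 0.4757 -0.0467  0.121 ]
control_center 0.61 [457.5 129. ] [ 0.5955 -0.1181  0.121 ]
shutter_handle 0.73 [373.8 241.4] [ 0.4716 -0.0555  0.108 ]
```

View pics/w0.png

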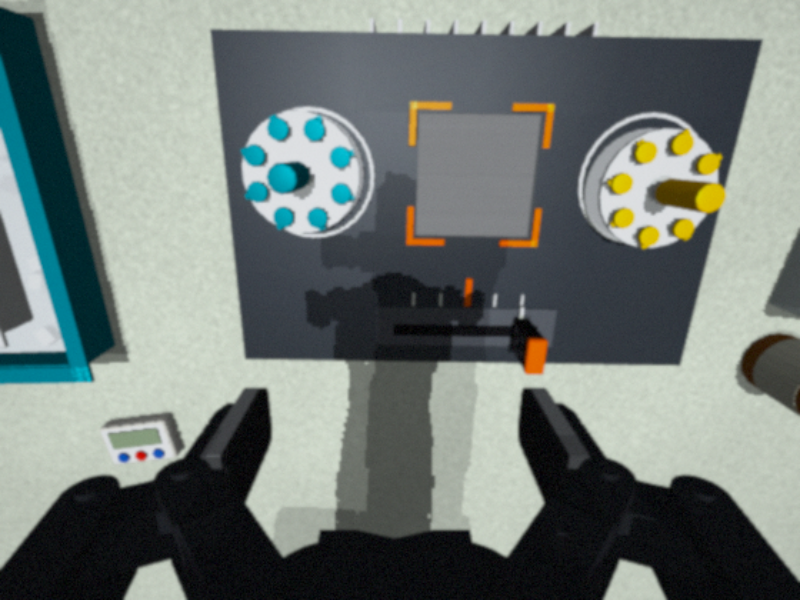

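The wrist view shows the teal stem top at (284,176) and the orange window corners at (410,102), (554,103), (539,247) and (407,243). The half tick is at (468,292) and the handle's orange top at about (537,355), all at 800 px scale.

```bash
python3 - <<'E'
from h import *
KT=camT('wrist')
f=lambda p,z:onplane(KT,np.array(p)*.7,z)
c=[f(p,.08) for p in [(410,102),(554,103),(539,247),(407,243)]]
print(np.round(c,4).tolist(), 'win',np.mean(c,0).round(4))
b=[f(p,.08) for p in [(212,30),(761,40),(681,364),(246,358)]]
print('deck',np.round(b,3).tolist(),np.mean(b,0).round(4))
# segment teal in picture
im=cv2.imread('pics/w0.png'); hsv=cv2.cvtColor(im,cv2.COLOR_BGR2HSV)
print('stemtop',f((283.5,177.5),.162).round(4),'base disc',f((301,174),.115).round(4))
print('tick',f((468,292),.08).round(4),'slot ends',f((395,330),.08).round(4),f((523,332),.08).round(4))
print('handle top', [f((x,y),.129).round(4).tolist() for x,y in [(526,340),(544,340),(547,372),(527,374)]])
E
```

```text
[[0.6473, 0.0398, 0.08], [0.6466, -0.0639, 0.08], [0.5414, -0.0643, 0.08], [0.5448, 0.0411, 0.08]] win [ 0.595  -0.0118  0.08  ]
deck [[0.692, 0.176, 0.08], [0.686, -0.202, 0.08], [0.437, -0.2, 0.08], [0.444, 0.18, 0.08]] [ 0.5649 -0.0114  0.08  ]
stemtop [0.5994 0.1152 0.162 ] base disc [0.5992 0.1146 0.115 ]
tick [ 0.5038 -0.0096  0.08  ] slot ends [0.4699 0.0507 0.08  ] [ 0.4679 -0.0585  0.08  ]
handle top [[0.4823, -0.0456, 0.129], [0.4822, -0.0589, 0.129], [0.4559, -0.0641, 0.129], [0.4542, -0.0491, 0.129]]
```

```bash
python3 -m pendant '[[1,0.033,-0.029,0.03,0],[1,0.033,-0.029,0.03,0],[1,0,0,0.04,0],[1,0,0,0.03,0],[1,0,0,0.015,0],[1,0,0,0,0],[1,0,0,0,0]]' 25
python3 - <<'E'
from h import *
KT=camT('wrist'); a=save('wrist','w1.png')
for x in env.recognise('wrist','sample_center')[:1]: print(x, onplane(KT,x['centre'],.121))
cv2.imwrite('pics/w1.png',cv2.resize(a[:,:,::-1],(800,600)))
E
```

```text
clock: 3.38
tcp_pos: [0.5982, 0.0972, 0.155]
orientation: [-0.006, 1.0, 0.012, 0.001]
wrist_force: [0.3, -0.2, 0.3]
finger_gap: 0.0855
grip_force: 0.0
{'centre': [237.5, 237.6], 'score': 0.65} [0.60982754 0.11850689 0.121     ]
```

View pics/w1.png

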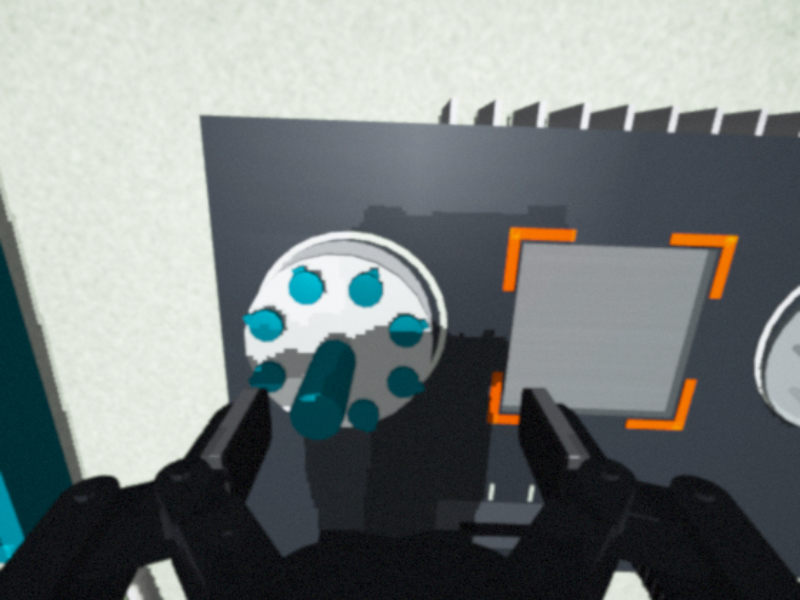

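The stem top is at (318,415), left of the finger centre line (~400): the move fell short in y. Nothing is touched. Checking joints before correcting.

```bash
python3 - <<'E'
from h import *
s=env.get_state(); print(np.round(s['joint_pos'],3),np.round(s['qvel'],3),s['tcp_pos'],np.round(s['orientation'],4))
KT=camT('wrist'); f=lambda p,z:onplane(KT,np.array(p)*.7,z).round(4)
print('stemtop',f((317,418),.162))
print('win',np.mean([f(p,.08) for p in [(512,228),(738,237),(684,431),(490,423)]],0))
T=R.from_quat(np.roll(s['orientation'],-1)).as_matrix(); print(T.round(3))
print('shift in tool',(T.T@(np.array([.599,.115,.142])-s['tcp_pos'])).round(4))
E
```

```text
[ 0.024  0.411 -0.044  1.113  0.012  3.141] [ 0.004  0.002 -0.004 -0.002  0.     0.   ] [0.59836101 0.09751798 0.15507356] [-0.0058  0.9999  0.012   0.0014]
stemtop [0.6008 0.1207 0.162 ]
win [ 0.596725 -0.0075    0.08    ]
[[ 1.     0.024  0.003]
 [ 0.024 -1.     0.012]
 [ 0.003 -0.012 -1.   ]]
shift in tool [ 0.001  -0.0173  0.0133]
```

Joint 6 is at its limit (3.14), so this is the cause. I'll turn the tool about +0.35 rad yaw, which is fine for a round stem.

```bash
python3 -m pendant '[[1,0,0,-0.02,-0.165],[1,0,0,-0.02,-0.165],[1,0,0,0,0]]' 25
python3 - <<'E'
from h import *
s=env.get_state(); print(np.round(s['joint_pos'],3),s['tcp_pos'])
T=R.from_quat(np.roll(s['orientation'],-1)).as_matrix(); print(T.round(3))
print('shift in tool',(T.T@(np.array([.600,.118,.142])-s['tcp_pos'])).round(4))
E
```

```text
clock: 3.85
tcp_pos: [0.599, 0.0973, 0.196]
orientation: [-0.005, 0.984, 0.175, 0.003]
wrist_force: [0.1, 0.1, 0.6]
finger_gap: 0.0857
grip_force: 0.0
[0.023 0.388 0.026 1.203 0.012 2.812] [0.599003   0.09733559 0.19603097]
[[ 0.938  0.345  0.005]
 [ 0.345 -0.938  0.012]
 [ 0.009 -0.009 -1.   ]]
shift in tool [ 0.0076 -0.0185  0.0543]
```

```bash
python3 -m pendant '[[1,0.0075,-0.0185,0,0],[1,0,0,0.025,0],[1,0,0,0.02,0],[1,0,0,0.009,0],[1,0,0,0,0]]' 25
python3 - <<'E'
from h import *
s=env.get_state(); print(np.round(s['joint_pos'],3),s['tcp_pos'])
a=save('wrist','w2.png'); cv2.imwrite('pics/w2.png',cv2.resize(a[:,:,::-1],(800,600)))
E
```

```text
clock: 4.47
tcp_pos: [0.5972, 0.1184, 0.1385]
orientation: [-0.006, 0.984, 0.176, -0.0]
wrist_force: [-0.7, -0.1, 0.3]
finger_gap: 0.0854
grip_force: 0.0
[ 0.058  0.43  -0.057  1.086  0.012  2.846] [0.59724465 0.11841403 0.13847212]
```

View pics/w2.png

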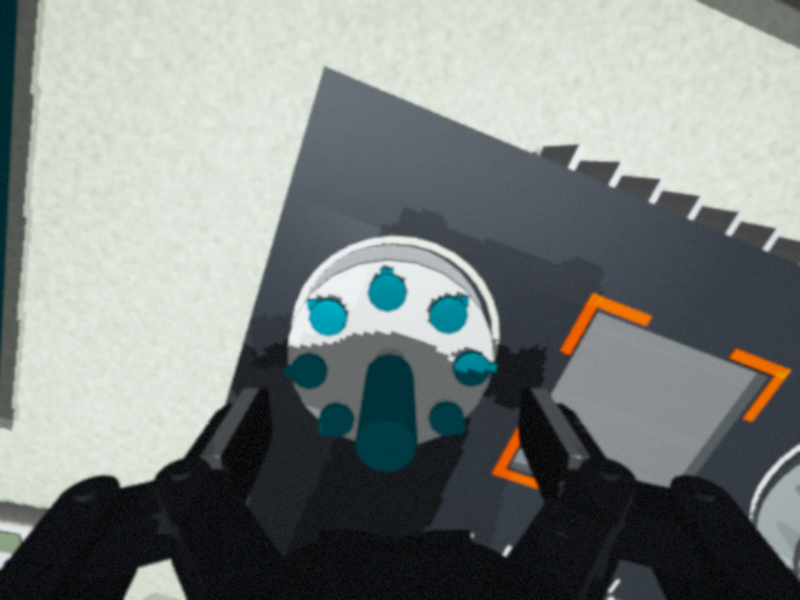

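The stem top at (387,447) sits between the pads, within about 2 mm of centre. Closing.

```bash
python3 -m pendant '[[1,0.002,0,-0.002,0],[-1,0,0,0,0],[-1,0,0,0,0],[-1,0,0,0,0],[-1,0,0,0,0],[-1,0,0,0,0]]' 25
python3 - <<'E'
from h import *
s=env.get_state(); print(np.round(s['joint_pos'],3),s['tcp_pos'])
KT=camT('wrist'); im=env.read_camera('wrist'); cv2.imwrite('pics/w3.png',cv2.resize(im[:,:,::-1],(800,600)))
E
```

```text
clock: 5.28
tcp_pos: [0.5999, 0.1183, 0.1417]
orientation: [-0.006, 0.984, 0.176, 0.001]
wrist_force: [-0.4, -0.1, 0.6]
finger_gap: 0.0173
grip_force: 24.6
[ 0.058  0.43  -0.047  1.092  0.011  2.846] [0.59993193 0.1183296  0.14172698]
```

View pics/w3.png

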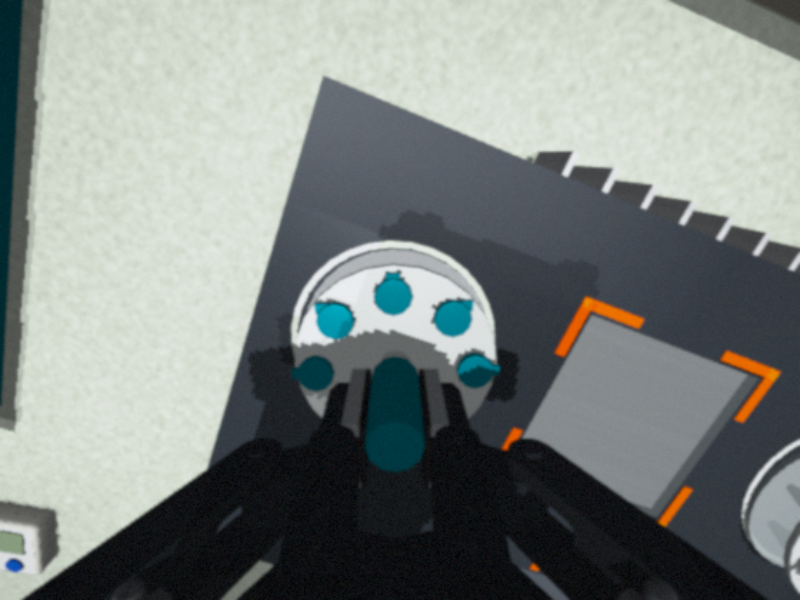

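Gripped: gap 17.3 mm, stem held at (394,445). Far window corners are at (588,297) and (780,374). Next: the shift relative to the window.

```bash
python3 - <<'E'
from h import *
KT=camT('wrist'); f=lambda p,z:onplane(KT,np.array(p)*.7,z)
a,b=f((588,297),.08),f((780,374),.08); d=(a-b)/np.linalg.norm(a-b); x=np.array([d[1],-d[0],0])
w=(a+b)/2-x*.052
print(a,b,np.linalg.norm(a-b),d,'win',w.round(4),'base disc rear',)
s=env.get_state(); T=R.from_quat(np.roll(s['orientation'],-1)).as_matrix()
st=f((394,444),.162); print('stem',st.round(4))
for W in (w,np.array([.5955,-.0085,0])):
    print('rel',(W-s['tcp_pos']).round(4),'rel stem',(W-st).round(4))
print(T.round(4)); v=np.array([-.003,-.126,0]); print('tool',(T.T@v).round(4))
E
```

```text
[0.64982458 0.04362131 0.08      ] [ 0.64742858 -0.06007579  0.08      ] 0.1037247808281058 [0.02309965 0.99973317 0.        ] win [ 0.5966 -0.007   0.08  ] base disc rear
stem [0.6032 0.1185 0.162 ]
rel [-0.0033 -0.1254 -0.0617] rel stem [-0.0065 -0.1255 -0.082 ]
rel [-0.0044 -0.1268 -0.1417] rel stem [-0.0077 -0.127  -0.162 ]
[[ 9.379e-01  3.469e-01 -1.000e-04]
 [ 3.469e-01 -9.378e-01  1.120e-02]
 [ 3.800e-03 -1.050e-02 -9.999e-01]]
tool [-0.0465  0.1171 -0.0014]
```

```bash
python3 -m pendant '[[-1,-0.0067,0.0167,-0.0002,0],[-1,-0.0067,0.0167,-0.0002,0],[-1,-0.0067,0.0167,-0.0002,0],[-1,-0.0067,0.0167,-0.0002,0],[-1,-0.0067,0.0167,-0.0002,0],[-1,-0.0067,0.0167,-0.0002,0],[-1,-0.0067,0.0167,-0.0002,0],[-1,0,0,0,0]]' 25 && python3 -m pendant '[[-1,0,0,0,0]]'
python3 - <<'E'
from h import *
s=env.get_state(); print(np.round(s['joint_pos'],3),s['tcp_pos'])
im=env.read_camera('wrist'); cv2.imwrite('pics/w4.png',cv2.resize(im[:,:,::-1],(800,600)))
E
```

```text
clock: 6.32
tcp_pos: [0.5966, -0.01, 0.1415]
orientation: [-0.004, 0.985, 0.175, 0.001]
wrist_force: [-0.4, -2.4, 3.5]
finger_gap: 0.017
grip_force: 25.3
clock: 6.45
tcp_pos: [0.5966, -0.0086, 0.1415]
orientation: [-0.005, 0.984, 0.176, 0.001]
wrist_force: [-0.0, -2.9, 4.4]
finger_gap: 0.0176
grip_force: 25.3
[-0.153  0.405 -0.087  1.08   0.009  2.635] [ 0.59659861 -0.00856301  0.14152494]
```

View pics/w4.png

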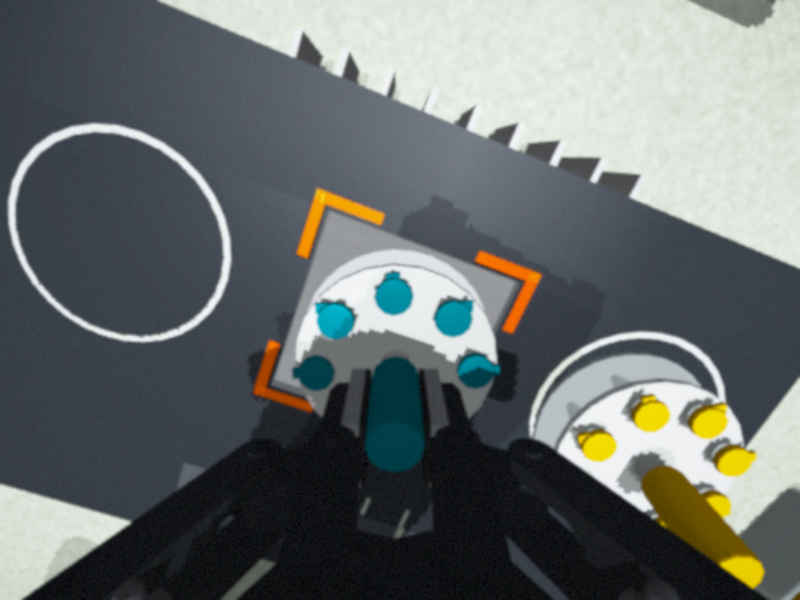

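The carrier now stands on the window: corners (320,188), (541,273), (255,395); base disc spanning columns 296–498. Checking the centring.

```bash
python3 - <<'E'
from h import *
KT=camT('wrist'); f=lambda p,z:onplane(KT,np.array(p)*.7,z)
a,b,c=[f(p,.08) for p in [(320,188),(541,273),(255,395)]]
print(np.round([a,b,c],4).tolist(),'win',((b+c)/2).round(4)); s=env.get_state(); print('tcp',s['tcp_pos'])
print('stem',f((394,444),.162).round(4), 'yellow stem', f((748,565),.162).round(4))
ring=[(12,190),(228,255),(104,128),(145,338)]; print('ring',np.mean([f(p,.08) for p in ring],0).round(4))
# disc top edge circle fit: left,right,top at z=.112
im=cv2.imread('pics/w4.png'); print('disc edges',[f(p,.112).round(4).tolist() for p in [(296,365),(498,365),(396,263)]])
E
```

```text
[[0.6501, 0.0442, 0.08], [0.6492, -0.0582, 0.08], [0.5448, 0.0451, 0.08]] win [ 0.597  -0.0065  0.08  ]
tcp [ 0.59659923 -0.00815664  0.1415155 ]
stem [ 0.6    -0.0079  0.162 ] yellow stem [ 0.5968 -0.1288  0.162 ]
ring [0.6029 0.1182 0.08  ]
disc edges [[0.5858, 0.0287, 0.112], [0.6138, -0.046, 0.112], [0.6384, 0.006, 0.112]]
```

Centred within about 3 mm. Release, rise, turn square and go above the handle.

```bash
python3 -m pendant '[[0.3,0,0,0,0],[0.3,0,0,0,0],[0.3,0,0,0,0],[0.3,0,0,-0.01,0],[0.3,0,0,-0.03,0],[0.3,0,0,-0.035,0],[0.3,0,0,0,0.18],[0.3,0,0,0,0.18]]' 40 && python3 -m pendant '[[0.3,-0.042,0.0143,0,0],[0.3,-0.042,0.0143,0,0],[0.3,-0.042,0.0143,0,0],[0.3,0,0,0,0],[0.3,0,0,0,0]]'
python3 - <<'E'
from h import *
s=env.get_state(); print(np.round(s['joint_pos'],3),s['tcp_pos'])
KT=camT('wrist')
im=env.read_camera('wrist'); cv2.imwrite('pics/w5.png',cv2.resize(im[:,:,::-1],(800,600)))
for l,z in [('sample_center',.121),('shutter_handle',.108)]:
    for x in env.recognise('wrist',l)[:1]: print(l,x['score'],np.round(x['centre'],1),onplane(KT,x['centre'],z).round(4))
E
```

```text
clock: 7.5
tcp_pos: [0.597, -0.0083, 0.2181]
orientation: [-0.006, 1.0, -0.006, 0.001]
wrist_force: [0.4, -0.1, -0.7]
finger_gap: 0.0555
grip_force: 0.0
clock: 8.12
tcp_pos: [0.4712, -0.0507, 0.217]
orientation: [-0.006, 1.0, -0.003, 0.001]
wrist_force: [0.5, 0.1, 0.0]
finger_gap: 0.0552
grip_force: 0.0
[-0.284  0.131 -0.265  1.176  0.011  2.864] [ 0.47120573 -0.05068268  0.2170458 ]
sample_center 0.57 [213.6  47. ] [ 0.5908 -0.0112  0.121 ]
shutter_handle 0.67 [275.4 214.8] [ 0.4706 -0.0504  0.108 ]
```

View pics/w5.png

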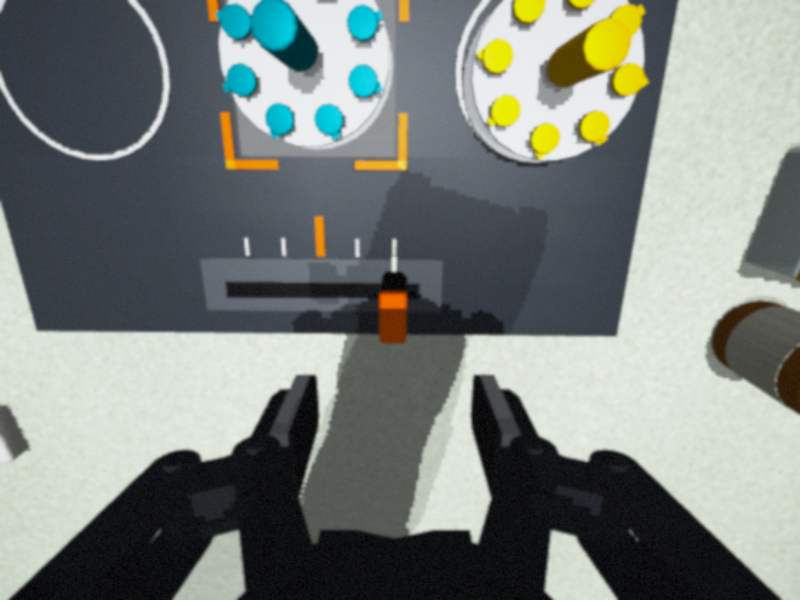

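The handle at (393,315) is centred between the fingers, and the teal carrier stands upright within the corner marks. Descending and pinching.

```bash
python3 -m pendant '[[0.3,0,0,0.035,0],[0.3,0,0,0.035,0],[0.3,0,0,0.025,0],[0.3,0,0,0.011,0],[0.3,0,0,0,0]]' 40 && python3 -m pendant '[[-1,0,0,0,0],[-1,0,0,0,0],[-1,0,0,0,0],[-1,0,0,0,0]]' 40
python3 - <<'E'
from h import *
s=env.get_state(); print(np.round(s['joint_pos'],3),s['tcp_pos'],np.round(s['orientation'],4))
E
```

```text
clock: 8.9
tcp_pos: [0.4703, -0.0491, 0.1096]
orientation: [-0.006, 1.0, -0.003, -0.001]
wrist_force: [0.0, 0.9, -0.2]
finger_gap: 0.0554
grip_force: 0.0
clock: 9.4
tcp_pos: [0.471, -0.0486, 0.1112]
orientation: [-0.006, 1.0, -0.003, 0.001]
wrist_force: [1.0, 5.3, 2.6]
finger_gap: 0.0135
grip_force: 39.1
[-0.28   0.21  -0.445  0.917  0.013  2.867] [ 0.47098866 -0.04859372  0.11115155] [-0.0063  1.     -0.0026  0.001 ]
```

```bash
python3 -m pendant '[[-1,0,-0.008,0,0],[-1,0,-0.008,0,0],[-1,0,-0.008,0,0],[-1,0,-0.008,0,0],[-1,0,-0.008,0,0],[-1,0,-0.005,0,0],[-1,0,0,0,0],[-1,0,0,0,0]]' 40
python3 - <<'E'
from h import *
s=env.get_state(); print(np.round(s['joint_pos'],3),s['tcp_pos'])
KT=camT('wrist')
im=env.read_camera('wrist'); cv2.imwrite('pics/w6.png',cv2.resize(im[:,:,::-1],(800,600)))
E
```

```text
clock: 10.4
tcp_pos: [0.4715, -0.0051, 0.1112]
orientation: [-0.004, 1.0, -0.003, 0.001]
wrist_force: [1.0, -6.7, 2.8]
finger_gap: 0.0135
grip_force: 39.2
[-0.187  0.206 -0.451  0.914  0.009  2.961] [ 0.47145878 -0.00506747  0.11118143]
```

View pics/w6.png

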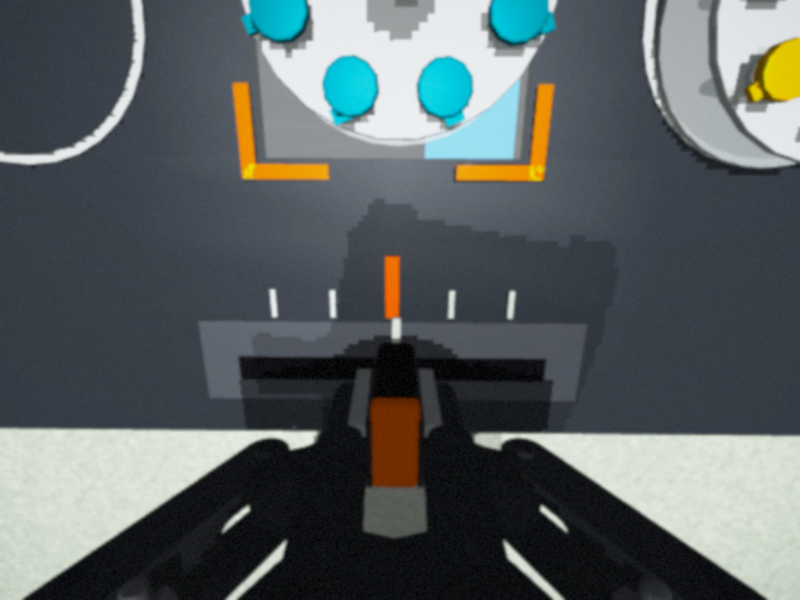

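The white pointer is at column 396 and the orange tick at 392, so about 1.5 mm short, which matches the TCP travel of 43.5 mm. The carrier is centred between the corner marks. A final nudge, then hand in.

```bash
python3 -m pendant '[[-1,0,-0.0013,0,0],[-1,0,0,0,0],[-1,0,0,0,0],[-1,0,0,0,0]]' 40
python3 - <<'E'
from h import *
s=env.get_state(); print(s['tcp_pos'],np.round(s['qvel'],3),s['finger_gap'])
if abs(s['tcp_pos'][1]+.0486-.045)<.0025: print(env.hand_in())
E
```

```text
clock: 10.95
tcp_pos: [0.4715, -0.0039, 0.1112]
orientation: [-0.004, 1.0, -0.003, 0.001]
wrist_force: [1.8, -6.8, 3.7]
finger_gap: 0.0134
grip_force: 39.1
[ 0.47147241 -0.00387748  0.11115562] [ 0.    -0.001  0.001  0.002  0.     0.001] 0.013353037609374535
the job is handed in; nothing more can be done
None
```

The job is handed in at 10.95 s: the teal carrier stands released over the window, within about 3 mm of centre, and the gripper holds the shutter handle at about 44.7 mm of travel. The verdict was not shown.

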